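Pack the cold shipper with a dish stack and lid it

TASK

Pack the slate grey shipper for the courier: stack in its well, from the bottom up, the blue cold disc, the orange spacer that keeps frost off the gel, the pink-gel dish with the red dot, and on top the cream-gel dish with the green dot, each lying flat; then put the lid on, its long side along the shipper's, fully down so that it sits flat on the rim. Set the two dishes down gently, do not drop them, and leave the amber bottle and the green tape where they are.

Things in the scene. Friction and masses are not known exactly. Their poses are not given: they have to be found in the camera images.
- shipper: slate grey foam shipper box, open on top, fixed to the table; foot 132 x 176 mm, 72 mm high. Origin: centre of its underside; x along its short side, y along its long side, z up. The top 14 mm of the outside are stepped in by 8 mm all round (rim 116 x 160 mm) and the lid's skirt goes over them; seated, the lid's origin is 62 mm above this origin
- well (a point): centre of the floor of the shipper's well, 12 mm above the shipper's origin. The well is vertical, eight-sided, 72 mm across, 60 mm deep to the rim, with a 4 mm chamfer at the mouth. A finger slot 36 mm wide crosses it along the shipper's y, 136 mm long and as deep as the well: set things in with the fingers in the slot, closing along the shipper's y
- lid: loose slate grey lid of the shipper, 132 x 176 mm, about 160 g, lying right way up on the table. Origin: centre of its underside (skirt's lower edge); x short side, y long side, z up. Plate top 20 mm above the origin; skirt 10 mm deep, 124 x 168 mm inside (4 mm play each side on the rim). Either way round is right
- handle (a point): middle of the grey bar handle on the lid, 42 mm above the lid's origin: a bar 70 mm long along the lid's x, 16 mm thick along the lid's y, 12 mm high, on two end posts, 16 mm of free space below the bar; pinch it with the fingers closing along the lid's y
- cold_disc: loose round blue hard-shell cold disc with a white filler plug, 60 mm diameter, 18 mm thick, about 70 g, lying flat; origin: centre of its underside
- spacer: loose round orange spacer like a six-spoked wheel, 60 mm diameter, 10 mm thick, 25 g, lying flat; either face may be up; origin: centre of its underside
- pink_dish: loose round closed petri dish with pale pink gel and a round red label dot on top, 60 mm diameter, 15 mm thick, 22 g, lying flat; origin: centre of its underside
- cream_dish: loose round closed petri dish with pale cream gel and a round green label dot on top, 60 mm diameter, 15 mm thick, 22 g, lying flat; origin: centre of its underside
- amber: loose brown screw-cap bottle with black cap, 50 mm diameter, 89 mm high, at the back of the work; to be left alone; origin: centre of its underside
- tape: loose roll of green tape lying flat, 76 mm diameter, 19 mm high, among the work; to be left alone; origin: centre of its underside

How it is judged:
On the way, in this order (a step that is already met when the one before it is completed fails the run):
1. the blue cold disc lies flat on the well's floor (horizontal distance between cold_disc and shipper below 0.01 m and z of cold_disc in the frame of shipper between 0.008 and 0.016 m and angle between cold_disc's own z axis and vertical below 0.08 rad), for 0.2 s.
2. the orange spacer lies flat on the cold disc (((horizontal distance between spacer and shipper below 0.01 m and z of spacer in the frame of shipper between 0.026 and 0.034 m and angle between spacer's own z axis and vertical below 0.08 rad) or (horizontal distance between spacer and shipper below 0.01 m and z of spacer in the frame of shipper between 0.036 and 0.044 m and angle between spacer's own z axis and vertical above 3.06 rad))), for 0.2 s.
3. the pink dish lies flat on the spacer (horizontal distance between pink_dish and shipper below 0.01 m and z of pink_dish in the frame of shipper between 0.036 and 0.044 m and angle between pink_dish's own z axis and vertical below 0.08 rad), for 0.2 s.
4. the cream dish lies flat on the pink dish, below the rim (horizontal distance between cream_dish and shipper below 0.01 m and z of cream_dish in the frame of shipper between 0.051 and 0.059 m and angle between cream_dish's own z axis and vertical below 0.08 rad), for 0.2 s.
At the end, for the whole second after the job is handed in: In the well, bottom up: cold disc, spacer, pink dish, cream dish, each within 10 mm of centre and 4 mm of its height (12, 30, 40, 55 mm over the shipper's origin), flat to 0.08 rad. Lid within 10 mm and 0.12 rad, level to 0.04 rad, its origin 59 to 64.5 mm up. All at rest (all of step 1 and all of step 3 and all of step 4 and ((horizontal distance between spacer and shipper below 0.01 m and z of spacer in the frame of shipper between 0.026 and 0.034 m and angle between spacer's own z axis and vertical below 0.08 rad) or (horizontal distance between spacer and shipper below 0.01 m and z of spacer in the frame of shipper between 0.036 and 0.044 m and angle between spacer's own z axis and vertical above 3.06 rad)) and horizontal distance between lid and shipper below 0.01 m and z of lid in the frame of shipper between 0.059 and 0.0645 m and angle between lid's own z axis and vertical below 0.04 rad and angle between the y axis of lid and the y axis of shipper, either way round below 0.12 rad and linear speed of each of cold_disc, spacer, pink_dish, cream_dish, lid below 0.02 m/s); the robot touches nothing.
It fails at once if the pink dish is dropped (falls free faster than 0.8 m/s, a drop of more than 3 cm) (linear speed of pink_dish above 0.8 m/s and contact force between the fingers and pink_dish below 0.05 N).
It fails at once if the cream dish is dropped (falls free faster than 0.8 m/s, a drop of more than 3 cm) (linear speed of cream_dish above 0.8 m/s and contact force between the fingers and cream_dish below 0.05 N).
It fails at once if the amber bottle is moved by more than 2 cm (distance of amber from where it was at the start of the episode above 0.02 m).
It fails at once if the green tape is moved by more than 2 cm (distance of tape from where it was at the start of the episode above 0.02 m).
It also fails if it takes over 120 s, if anything falls off the work surface, if the arm or the gripper's body presses on something with over 40 N, if the wrist force passes 120 N, or if a joint passes its speed limit or range.

ROBOT

A 6-joint arm with a two-finger parallel gripper is mounted at the origin on a cart in front of the work surface, level with it; the furniture and walls round the work are solid. World frame = base frame: x ahead of the robot, y to its left, z up, the work surface at z = 0. Lengths are in m, angles in rad, forces in N, time in s.
With the tool pointing down it reaches from about 0.375 to 0.9 m from the base axis. Payload 3.1 kg.
Tool frame: the origin (TCP) lies at the centre of the arm's flange, where the gripper is bolted on; the fingertips stand robot.tip_extent ahead of it and the grasp point (between the pads) lies 164 mm ahead of it (robot.tip_extent is the distance from the TCP to the fingertips, in m); z points along the fingers, y is the line along which they close (so a half turn about z gives the same grasp; the last joint's range is limited). The gripper opens to 87 mm and grips with 3 to 60 N. Pads are 19 mm wide; open, the fingers measure 117 mm over their backs; the gripper's body (75 mm by 190 mm) begins 51 mm behind the grasp point.
Start: joints at [1.111, 0.527, 1.433, -0, 1.181, -0.178], TCP at [0.173, 0.601, 0.405] pointing down, gripper open.
Joint ranges: [-3.08, 3.08], [-0.75, 2.2], [0.22, 2.44], [-1.43, 4.57], [0, 2.65], [-2.85, 2.85]. Speed limits (rad/s): [2.79, 2.79, 3.14, 3.14, 3.14, 3.14].

INTERFACE

Orientations are given as a unit quaternion [x, y, z, w].
In Python, from rig import get_obs, camera, hand_in, cut_out, robot gives the robot as it stands.
- The arm moves only by the tool step_arm, never from a script. Its argument "rows" is a list of rows, each a list of 6 numbers: the shift along the world's x, y, z in m, then the turn, a rotation vector about the world's x, y, z in degrees. A call has 1 to 12 rows; each row shifts and turns the commanded pose from where the row before left it; what a row does not reach is not made up. A row lasts 1/8 s, in which the tool goes at most 62.5 mm and 10.7 degrees, less where a joint would pass 70% of its speed; a pose out of reach is approached as far as the arm can. A call is refused whole if a number of a shift passes 0.0625 or a number of a turn 10.7, either way. A call with a gripper value outside its range is refused whole. "jaw" is the finger opening in m, from 0 to 0.087, set as the call begins (left out, the last holds). The fingers move at their own pace and stop on an object; "squeeze" is the grip in N (left out, the last holds). Time passes only in rows, so rows that do not move let the fingers close. It gives the time, the measured TCP pose, the force, the opening and the grip force at its end, in the units of the state.
- get_obs(): the state, without advancing time (a new reading comes with each control period).
- camera(name): name is "scene" or "side" or "wrist"; returns a dict with "pixels" (384x512x3 uint8, blue, green, red), "depth" (384x512 float32, m along the optical axis (not along the pixel's ray), 0 where there is no reading), "fov_y" (degrees; the focal length in pixels is half the picture's height over the tangent of half this angle, whatever the lens; pixels are square), "cx", "cy" (the principal point, pixels), "k1" (the pictures are not rectified: a ray, as slopes to the right and down, at radius r is drawn at 1 + k1 r^2 times it, then the intrinsics apply), "extrinsics" (4x4, takes a point from camera to world coordinates); the wrist camera has in their place "mount" (4x4, takes a point from camera to tool coordinates, whose origin is the TCP and whose axes are the flange's). Camera axes: x right, y up, looking along -z (the intrinsics and any distortion apply to the point x, -y, -z); pixel columns grow to the right and rows downward; lengths in m; the calibration is good to about 2 mm. A picture is of the moment at which its call begins: read the wrist's pose just before it.
- hand_in(): hands the job in; it is judged then, once.
Trained networks look in the newest picture that a camera, given by its name, has taken for a name from the list of things; names that differ only in an ending like _2 or _b are one class to them, and where a whole thing is asked for, a point or a joint stands for the part that bears it (a point fixed in the world has none). Each returns a list of dicts, best first, with "confidence" (0 to 1); they miss things now and then, are a little off and sometimes report something else, mostly with a low value. They report only what shows in the picture. A call takes as long as a camera call.
- cut_out(label, camera): "region" (384x512 bool, what is visible of it) and "extent" ([centre column, centre row, width, height] in pixels, round what is visible of it).
The state is a dict: "time": time; "q": joint angles; "joint_velocities": joint speeds; "joint_torque": joint torques, N m; "position": TCP position; "tool_rot": TCP orientation; "ft_force": force on the tool from outside, world axes, zero at the start; "moment": the same for the moment, N m; "grip_width": finger opening in m; "grip_force": force on a finger pad.
Only numpy, scipy, OpenCV 4.12 (cv2) and the standard library are available. Lean on these libraries where they do the work, as an engineer would, in place of code of your own. Each camera call takes 0.05 s, during which the arm holds its last target. There are 200 camera calls.

## Working session

There is one attempt and no reset: what is moved stays moved. The work goes in short steps, Python scripts to look and compute and a tool call to move; the robot and the scene stay as the last step left them, time stands still between calls to the robot, and variables do not carry over. Pictures are saved under pics/ and viewed, at most 14 in all, crops included, and the job is handed in when it is done.

Besides the shell and the picture viewer there is one more tool, called after ">>>" by a JSON object that holds its "op" and its "data", one argument or row to a line. step_arm: Moves the arm, as the interface text tells. Its arguments: {"type":"object","properties":{"rows":{"type":"array"},"jaw":{"type":"number"},"squeeze":{"type":"number"}},"required":["rows"]}

```bash
ls; mkdir -p pics; cat > h.py <<'E'
import numpy as np, cv2
from rig import get_obs, camera, hand_in, cut_out, robot
from scipy.spatial.transform import Rotation as R
def snap(n):
    o=get_obs(); c=camera(n)
    if n=='wrist':
        T=np.eye(4);T[:3,:3]=R.from_quat(o['tool_rot']).as_matrix();T[:3,3]=o['position'];c['E']=T@np.array(c['mount'])
    else: c['E']=np.array(c['extrinsics'])
    return c
def cloud(c):
    h,w=c['depth'].shape; f=h/2/np.tan(np.radians(c['fov_y'])/2)
    K=np.array([[f,0,c['cx']],[0,f,c['cy']],[0,0,1]])
    u,v=np.meshgrid(np.arange(w),np.arange(h))
    p=cv2.undistortPoints(np.stack([u,v],-1).reshape(-1,1,2).astype(np.float64),K,np.array([c['k1'],0,0,0,0.])).reshape(h,w,2)
    d=c['depth']; P=np.stack([p[...,0]*d,-p[...,1]*d,-d],-1)
    W=P@c['E'][:3,:3].T+c['E'][:3,3]; W[d==0]=np.nan
    return W
E
python3 - <<'E'
from h import *
print(robot, getattr(robot,'tip_extent',None))
o=get_obs();print({k:np.round(v,3) for k,v in o.items()})
for n in ['scene','side']:
    c=snap(n);cv2.imwrite(f'pics/{n}0.png',c['pixels']);W=cloud(c);print(n,c['E'][:3,3])
    for l in ['shipper','lid','handle','cold_disc','spacer','pink_dish','cream_dish','amber','tape']:
        for r in cut_out(l,n)[:2]:
            P=W[r['region']];P=P[~np.isnan(P[:,0])]
            if len(P)<5: continue
            zt=np.percentile(P[:,2],95);Q=P[P[:,2]>zt-.006]
            print(l,round(r['confidence'],2),np.round(r['extent']),'ztop',round(zt,3),'mid',np.round((Q.min(0)+Q.max(0))/2,3),'span',np.round(np.ptp(Q,axis=0),3))
E
```

```text
pics
<Robot object at 0x7f49d4d5be00> 0.1822
{'time': np.float64(0.0), 'q': array([ 1.112,  0.528,  1.434,  0.   ,  1.181, -0.179]), 'joint_velocities': array([ 0.001,  0.   ,  0.001,  0.001, -0.001,  0.001]), 'joint_torque': array([  0.   , -44.005, -17.659,   0.063,   0.058,  -0.   ]), 'position': array([0.173, 0.6  , 0.404]), 'tool_rot': array([ 0.14 ,  0.99 , -0.001, -0.   ]), 'ft_force': array([-0.496, -0.463,  0.002]), 'moment': array([-0.004,  0.032, -0.01 ]), 'grip_force': np.float64(0.0), 'grip_width': np.float64(0.087)}
scene [-0.02336864 -0.57621547  0.46412234]
shipper 0.78 [350. 235. 112.  84.] ztop 0.071 mid [ 0.599 -0.258  0.069] span [0.125 0.164 0.008]
lid 0.96 [195. 178.  83.  32.] ztop 0.038 mid [0.589 0.236 0.04 ] span [0.066 0.027 0.015]
handle 0.67 [194. 177.  77.  39.] ztop 0.039 mid [0.589 0.239 0.041] span [0.066 0.032 0.015]
cold_disc 0.95 [219. 227.  23.  24.] ztop 0.019 mid [ 0.445 -0.018  0.016] span [0.056 0.058 0.007]
cold_disc 0.2 [122. 193.  24.  10.] ztop 0.009 mid [0.38  0.286 0.007] span [0.056 0.06  0.008]
spacer 0.74 [122. 195.  28.   8.] zt
[... 834 characters left out ...]
3 0.043] span [0.068 0.036 0.015]
lid 0.59 [155. 172.  16.  16.] ztop 0.012 mid [0.38  0.284 0.01 ] span [0.056 0.065 0.008]
handle 0.69 [221. 159.  69.  47.] ztop 0.041 mid [0.59  0.243 0.043] span [0.068 0.036 0.016]
cold_disc 0.89 [214. 223.  19.  19.] ztop 0.02 mid [ 0.444 -0.016  0.019] span [0.057 0.058 0.008]
pink_dish 0.63 [276. 195.  23.  14.] ztop 0.017 mid [0.653 0.008 0.015] span [0.059 0.061 0.009]
cream_dish 0.61 [238. 296.  28.  25.] ztop 0.018 mid [ 0.397 -0.256  0.016] span [0.059 0.059 0.008]
amber 0.85 [310. 168.  20.  30.] ztop 0.089 mid [0.785 0.029 0.088] span [0.035 0.036 0.01 ]
tape 0.97 [244. 206.  24.  21.] ztop 0.021 mid [0.552 0.007 0.019] span [0.07  0.076 0.008]
```

View pics/scene0.png

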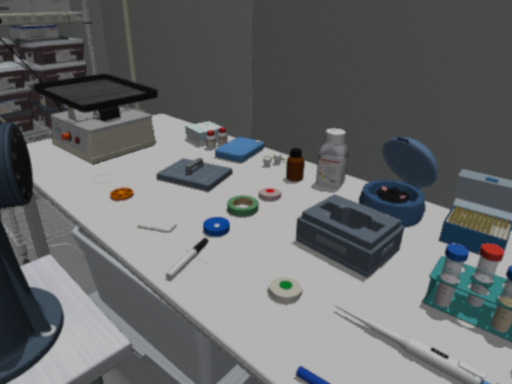

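View pics/side0.png

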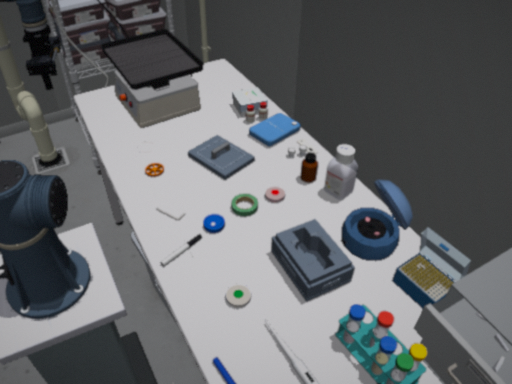

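```bash
python3 - <<'E'
from h import *
for n in ['scene','side']:
    W=cloud(snap(n))
    for l,(x,y),z0,z1 in [('ship',(.599,-.258),.063,.08),('shipfoot',(.599,-.258),.05,.063),('lidplate',(.59,.24),.012,.027),('handle',(.59,.24),.034,.05)]:
        m=(abs(W[...,0]-x)<.12)&(abs(W[...,1]-y)<.12)&(W[...,2]>z0)&(W[...,2]<z1)
        P=W[m][:,:2].astype(np.float32); r=cv2.minAreaRect(P);print(n,l,len(P),r)
E
```

```text
scene ship 1931 ((0.6296360492706299, -0.2594820261001587), (0.16107258200645447, 0.18044596910476685), 88.09796142578125)
scene shipfoot 1431 ((0.6259062886238098, -0.25983870029449463), (0.17558225989341736, 0.1891106814146042), 87.97228240966797)
scene lidplate 1159 ((0.5899107456207275, 0.24272188544273376), (0.1354643553495407, 0.17872661352157593), 18.086231231689453)
scene handle 104 ((0.5910012722015381, 0.24168026447296143), (0.06882486492395401, 0.016497664153575897), 16.50494956970215)
side ship 1814 ((0.6274117827415466, -0.2579028606414795), (0.18203775584697723, 0.16553063690662384), 0.09390467405319214)
side shipfoot 881 ((0.6260330080986023, -0.2606697082519531), (0.17523066699504852, 0.18879683315753937), 87.89236450195312)
side lidplate 1350 ((0.5907951593399048, 0.24370497465133667), (0.1381368488073349, 0.1821378469467163), 17.666793823242188)
side handle 100 ((0.5899838805198669, 0.24221807718276978), (0.07391613721847534, 0.017822161316871643), 17.43657875061035)
```

Both views show the robot at left, lid (scene ~195,175), spacer (122,193), tape (243,206), disc (217,227), pink (270,194), cream (286,289), shipper (350,232) and bottle (296,165). These agree with the networks. Next I refine the shipper pose and fit circles to the round parts.

```bash
python3 - <<'E'
from h import *
for n in ['scene','side']:
    W=cloud(snap(n))
    m=(abs(W[...,0]-.6)<.072)&(abs(W[...,1]+.258)<.1)&(W[...,2]>.066)&(W[...,2]<.08)
    P=W[m][:,:2].astype(np.float32);print(n,'rim',len(P),cv2.minAreaRect(P),np.median(W[m][:,2]))
    m=(abs(W[...,0]-.6)<.08)&(abs(W[...,1]+.258)<.12)&(W[...,2]>.02)&(W[...,2]<.08)
    print('foot',cv2.minAreaRect(W[m][:,:2].astype(np.float32)))
    for l,x,y,t in [('disc',.445,-.017,.018),('sp',.38,.285,.01),('pink',.653,.008,.015),('cream',.398,-.257,.015)]:
        m=(np.hypot(W[...,0]-x,W[...,1]-y)<.045)&(W[...,2]>t*.6)
        print(l,m.sum(),np.round(cv2.minEnclosingCircle(W[m][:,:2].astype(np.float32))[0],4),np.round(W[m][:,:2].mean(0),4))
E
```

```text
scene rim 1699 ((0.5992868542671204, -0.2583661377429962), (0.16134344041347504, 0.12165147811174393), 88.45442962646484) 0.07066931554404987
foot ((0.596462070941925, -0.2589244842529297), (0.17824208736419678, 0.1332423835992813), 89.16130065917969)
disc 348 [ 0.4461 -0.0182] [ 0.443  -0.0207]
sp 139 [0.3787 0.2873] [0.38   0.2839]
pink 218 [0.6546 0.0079] [0.6516 0.0055]
cream 665 [ 0.3982 -0.2573] [ 0.3955 -0.2584]
side rim 1653 ((0.5988872647285461, -0.25767332315444946), (0.16191184520721436, 0.1191617026925087), 88.17891693115234) 0.07199212813260103
foot ((0.5983805656433105, -0.2589929699897766), (0.17820194363594055, 0.13494659960269928), 87.82495880126953)
disc 295 [ 0.446  -0.0157] [ 0.4445 -0.0193]
sp 131 [0.3773 0.2861] [0.3798 0.284 ]
pink 247 [0.6542 0.008 ] [0.6523 0.0071]
cream 465 [ 0.3972 -0.2554] [ 0.3963 -0.2571]
```

>>> {"op": "step_arm", "data": {
  "rows": [
    [0.0247,-0.056,-0.009,0,0,1.3],
    [0.0247,-0.056,-0.009,0,0,1.3],
    [0.0247,-0.056,-0.009,0,0,1.3],
    [0.0247,-0.056,-0.009,0,0,1.3],
    [0.0247,-0.056,-0.009,0,0,1.3],
    [0.0247,-0.056,-0.009,0,0,1.3],
    [0.0247,-0.056,-0.009,0,0,1.3],
    [0.0247,-0.056,-0.009,0,0,1.3],
    [0.0247,-0.056,-0.009,0,0,1.3],
    [0.0247,-0.056,-0.009,0,0,1.3],
    [0.0247,-0.056,-0.009,0,0,1.3],
    [0,0,0,0,0,0]
  ],
  "jaw": 0.087,
  "squeeze": 15
}}

```text
time: 2.7
position: [0.4476, -0.0197, 0.3056]
tool_rot: [0.019, 1.0, -0.001, 0.002]
ft_force: [-0.7, 0.6, -0.2]
grip_width: 0.0871
grip_force: 0.0
```

```bash
cat >> h.py <<'E'
def pose():
    o=get_obs();M=R.from_quat(o['tool_rot']).as_matrix()
    print('t',round(float(o['time']),2),'pos',np.round(o['position'],4),'yaw_y',round(np.degrees(np.arctan2(M[1,1],M[0,1])),2),'zaxis',np.round(M[:,2],4),'w',np.round(o['grip_width'],4),'f',np.round(o['grip_force'],1),np.round(o['ft_force'],1))
E
python3 - <<'E'
from h import *
pose();c=snap('wrist');cv2.imwrite('pics/w1.png',c['pixels']);W=cloud(c)
m=(np.hypot(W[...,0]-.445,W[...,1]+.017)<.045)&(W[...,2]>.01)&(W[...,2]<.03)
print(m.sum(),cv2.minEnclosingCircle(W[m][:,:2].astype(np.float32)),np.median(W[m][:,2]))
print([(r['confidence'],r['extent']) for r in cut_out('cold_disc','wrist')])
E
```

```text
t 2.7 pos [ 0.4476 -0.0197  0.3056] yaw_y 87.83 zaxis [ 0.0041 -0.0017 -1.    ] w 0.0871 f 0.0 [-0.7  0.6 -0.2]
3135 ((0.4458279609680176, -0.015928588807582855), 0.0301186665892601) 0.019379805021975283
[(0.7, [260.8, 186.1, 66.9, 59.1])]
```

View pics/w1.png

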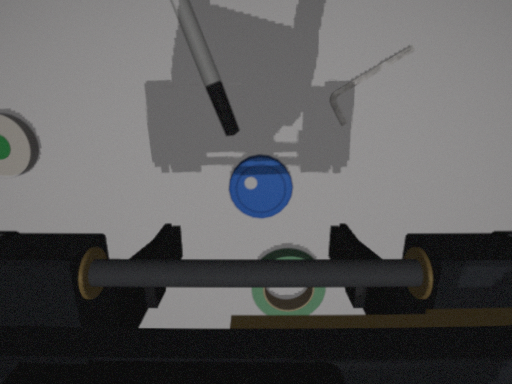

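>>> {"op": "step_arm", "data": {
  "rows": [
    [-0.002,0.004,-0.03,0,0,0],
    [0,0,-0.04,0,0,0],
    [0,0,-0.03,0,0,0],
    [0,0,-0.013,0,0,0],
    [0,0,-0.005,0,0,0],
    [0,0,0,0,0,0]
  ]
}}

```text
time: 3.55
position: [0.443, -0.0111, 0.1883]
tool_rot: [0.015, 1.0, -0.0, 0.0]
ft_force: [0.3, 0.0, 0.8]
grip_width: 0.087
grip_force: 0.0
```

```bash
python3 -c "
from h import *
pose()"
```

```text
t 3.55 pos [ 0.443  -0.0111  0.1883] yaw_y 88.26 zaxis [ 7.e-04 -2.e-04 -1.e+00] w 0.087 f 0.0 [0.3 0.  0.8]
```

>>> {"op": "step_arm", "data": {
  "rows": [
    [0.003,-0.005,0,0,0,0],
    [0,0,0,0,0,0]
  ]
}}

```text
time: 3.8
position: [0.4466, -0.017, 0.1885]
tool_rot: [0.016, 1.0, -0.0, 0.001]
ft_force: [0.6, 0.3, -0.1]
grip_width: 0.0871
grip_force: 0.0
```

>>> {"op": "step_arm", "data": {
  "rows": [
    [0,0,0,0,0,0],
    [0,0,0,0,0,0],
    [0,0,0,0,0,0],
    [0,0,0,0,0,0]
  ],
  "jaw": 0.05
}}

```text
time: 4.3
position: [0.4458, -0.0164, 0.1877]
tool_rot: [0.016, 1.0, 0.0, -0.0]
ft_force: [0.3, -0.2, 0.5]
grip_width: 0.0595
grip_force: 15.0
```

>>> {"op": "step_arm", "data": {
  "rows": [
    [0,0,0.03,0,0,0],
    [0,0,0.05,0,0,0],
    [0,0,0.05,0,0,0],
    [0.0355,-0.0403,0.01,0,0,0],
    [0.0355,-0.0403,0.01,0,0,0],
    [0.0355,-0.0403,0.01,0,0,0],
    [0.0355,-0.0403,0.01,0,0,0],
    [0.0355,-0.0403,0.01,0,0,0],
    [0.0355,-0.0403,0.01,0,0,0],
    [0,0,0,0,0,0],
    [0,0,0,0,0,0],
    [0,0,0,0,0,0]
  ]
}}

```text
time: 5.8
position: [0.658, -0.257, 0.3769]
tool_rot: [0.015, 1.0, 0.001, -0.001]
ft_force: [-0.9, -0.7, 0.4]
grip_width: 0.0595
grip_force: 15.0
```

```bash
python3 - <<'E'
from h import *
pose();c=snap('wrist');cv2.imwrite('pics/w2.png',c['pixels']);W=cloud(c)
m=(abs(W[...,0]-.6)<.07)&(abs(W[...,1]+.258)<.1)&(W[...,2]>.066)&(W[...,2]<.08)
print(m.sum(),cv2.minAreaRect(W[m][:,:2].astype(np.float32)),np.median(W[m][:,2]))
g=(abs(W[...,0]-.6)<.075)&(abs(W[...,1]+.258)<.1)&(W[...,2]<.06)&(W[...,2]>.045)
print(g.sum(),cv2.minAreaRect(W[g][:,:2].astype(np.float32)))
f=(abs(W[...,0]-.6)<.05)&(abs(W[...,1]+.258)<.08)&(W[...,2]<.03)
print(f.sum(),cv2.minAreaRect(W[f][:,:2].astype(np.float32)),np.median(W[f][:,2]))
E
```

```text
t 5.8 pos [ 0.658  -0.257   0.3769] yaw_y 88.26 zaxis [-0.0025  0.0017 -1.    ] w 0.0595 f 15.0 [-0.9 -0.7  0.4]
13813 ((0.598889172077179, -0.25855183601379395), (0.16068489849567413, 0.11558128148317337), 88.28752136230469) 0.07302845015600073
3199 ((0.598881721496582, -0.2587335705757141), (0.17650265991687775, 0.13224974274635315), 88.32444763183594)
6317 ((0.5992287993431091, -0.25860777497291565), (0.1360088437795639, 0.07174608111381531), 88.40880584716797) 0.013206424210743972
```

View pics/w2.png

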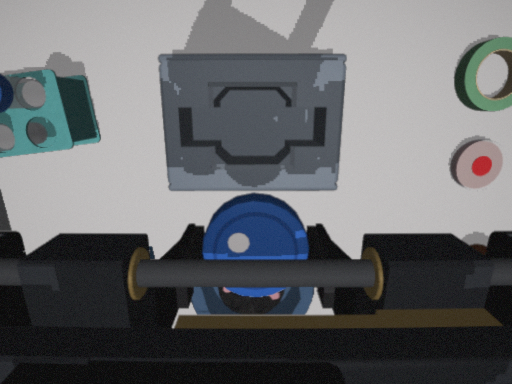

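>>> {"op": "step_arm", "data": {
  "rows": [
    [-0.03,0,0,0,0,0],
    [-0.0297,0,-0.02,0,0,0],
    [0,0,-0.05,0,0,0],
    [0,0,-0.02,0,0,0],
    [0,0,0,0,0,0],
    [0,0,0,0,0,0],
    [0,0,0,0,0,0]
  ]
}}

```text
time: 6.72
position: [0.5997, -0.2583, 0.2894]
tool_rot: [0.015, 1.0, -0.001, 0.001]
ft_force: [-0.8, -0.1, -0.7]
grip_width: 0.0594
grip_force: 15.0
```

>>> {"op": "step_arm", "data": {
  "rows": [
    [0,0,-0.02,0,0,0],
    [0,0,-0.025,0,0,0],
    [0,0,-0.025,0,0,0],
    [0,0,-0.012,0,0,0],
    [0,0,-0.004,0,0,0],
    [0,0,0,0,0,0],
    [0,0,0,0,0,0]
  ]
}}

```text
time: 7.6
position: [0.5996, -0.2585, 0.2028]
tool_rot: [0.016, 1.0, -0.001, 0.001]
ft_force: [0.6, 0.1, -1.4]
grip_width: 0.0594
grip_force: 15.0
```

>>> {"op": "step_arm", "data": {
  "rows": [
    [0,0,-0.002,0,0,0],
    [0,0,-0.001,0,0,0],
    [0,0,0,0,0,0]
  ]
}}

```text
time: 7.98
position: [0.5993, -0.2584, 0.1998]
tool_rot: [0.016, 1.0, -0.0, 0.0]
ft_force: [-1.1, 0.4, 4.6]
grip_width: 0.0596
grip_force: 15.0
```

>>> {"op": "step_arm", "data": {
  "rows": [
    [0,0,0,0,0,0],
    [0,0,0,0,0,0],
    [0,0,0,0,0,0],
    [0,0,0.02,0,0,0],
    [0,0,0.04,0,0,0],
    [0,0,0.04,0,0,0]
  ],
  "jaw": 0.087
}}

```text
time: 8.72
position: [0.5992, -0.2583, 0.3008]
tool_rot: [0.016, 1.0, -0.0, 0.0]
ft_force: [0.6, 0.4, 0.5]
grip_width: 0.0868
grip_force: 0.0
```

>>> {"op": "step_arm", "data": {
  "rows": [
    [-0.02,0.0495,0,0,0,0],
    [-0.02,0.0495,0,0,0,0],
    [-0.02,0.0495,0,0,0,0],
    [-0.02,0.0495,0,0,0,0],
    [-0.02,0.0495,0,0,0,0],
    [-0.02,0.0495,0,0,0,0],
    [-0.02,0.0495,0,0,0,0],
    [-0.02,0.0495,0,0,0,0],
    [-0.02,0.0495,0,0,0,0],
    [-0.02,0.0495,0,0,0,0],
    [-0.02,0.0495,0,0,0,0],
    [0,0,0,0,0,0]
  ]
}}

```text
time: 10.22
position: [0.3776, 0.289, 0.3]
tool_rot: [0.012, 1.0, 0.001, 0.001]
ft_force: [-0.5, 0.4, -0.4]
grip_width: 0.0874
grip_force: 0.0
```

>>> {"op": "step_arm", "data": {
  "rows": [
    [0,0,0,0,0,0],
    [0,0,0,0,0,0]
  ]
}}

```text
time: 10.48
position: [0.3799, 0.2852, 0.2991]
tool_rot: [0.017, 1.0, 0.0, 0.0]
ft_force: [-0.8, 0.1, -1.3]
grip_width: 0.087
grip_force: 0.0
```

```bash
cat >> h.py <<'E'
def look(x,y,t):
    c=snap('wrist');W=cloud(c)
    m=(np.hypot(W[...,0]-x,W[...,1]-y)<.045)&(W[...,2]>t*.5)&(W[...,2]<t+.01)
    print('circ',m.sum(),cv2.minEnclosingCircle(W[m][:,:2].astype(np.float32)),'z',np.median(W[m][:,2]));return c
def stack():
    W=cloud(snap('side'));m=(np.hypot(W[...,0]-.599,W[...,1]+.2586)<.025)
    print('stack z',np.nanpercentile(W[m][:,2],[5,50,95]))
    c=W[m&(np.abs(W[...,2]-np.nanmedian(W[m][:,2]))<.004)];A=np.c_[c[:,:2],np.ones(len(c))];print('slope',np.linalg.lstsq(A,c[:,2],rcond=None)[0][:2])
E
python3 -c "
from h import *
pose();look(.379,.286,.01);stack()"
```

```text
t 10.47 pos [0.3799 0.2852 0.2991] yaw_y 88.1 zaxis [ 6.e-04  0.e+00 -1.e+00] w 0.087 f 0.0 [-0.8  0.1 -1.3]
circ 1730 ((0.38093259930610657, 0.28663304448127747), 0.03009474277496338) z 0.010830312555216992
stack z [0.02827462 0.03112133 0.03360642]
slope [-0.00799165 -0.00581087]
```

>>> {"op": "step_arm", "data": {
  "rows": [
    [0.0015,0.0015,-0.03,0,0,0],
    [0,0,-0.04,0,0,0],
    [0,0,-0.03,0,0,0],
    [0,0,-0.01,0,0,0],
    [0,0,0,0,0,0],
    [0,0,0,0,0,0]
  ]
}}

```text
time: 11.32
position: [0.3812, 0.2877, 0.1896]
tool_rot: [0.016, 1.0, 0.0, 0.001]
ft_force: [-1.0, 0.0, 0.4]
grip_width: 0.0869
grip_force: 0.0
```

```bash
python3 -c "
from h import *
pose()"
```

```text
t 11.32 pos [0.3812 0.2877 0.1896] yaw_y 88.19 zaxis [ 1.7e-03  7.0e-04 -1.0e+00] w 0.0869 f 0.0 [-1.   0.   0.4]
```

>>> {"op": "step_arm", "data": {
  "rows": [
    [0,0,-0.0045,0,0,0],
    [0,0,0,0,0,0],
    [0,0,0,0,0,0]
  ]
}}

```text
time: 11.7
position: [0.3807, 0.2878, 0.1845]
tool_rot: [0.016, 1.0, 0.0, 0.0]
ft_force: [-0.1, -0.1, -0.3]
grip_width: 0.0871
grip_force: 0.0
```

>>> {"op": "step_arm", "data": {
  "rows": [
    [0,0,0,0,0,0],
    [0,0,0,0,0,0],
    [0,0,0,0,0,0],
    [0,0,0,0,0,0]
  ],
  "jaw": 0.05
}}

```text
time: 12.2
position: [0.3807, 0.2877, 0.1842]
tool_rot: [0.016, 1.0, -0.0, -0.0]
ft_force: [0.4, -0.2, -0.3]
grip_width: 0.0584
grip_force: 15.0
```

>>> {"op": "step_arm", "data": {
  "rows": [
    [0,0,0.03,0,0,0],
    [0,0,0.04,0,0,0],
    [0,0,0.04,0,0,0],
    [0,0,0,0,0,0]
  ]
}}

```text
time: 12.7
position: [0.3813, 0.2881, 0.2968]
tool_rot: [0.016, 1.0, 0.001, 0.003]
ft_force: [-0.2, -0.1, -0.3]
grip_width: 0.058
grip_force: 15.0
```

>>> {"op": "step_arm", "data": {
  "rows": [
    [0.0198,-0.0497,0,0,0,0],
    [0.0198,-0.0497,0,0,0,0],
    [0.0198,-0.0497,0,0,0,0],
    [0.0198,-0.0497,0,0,0,0],
    [0.0198,-0.0497,0,0,0,0],
    [0.0198,-0.0497,0,0,0,0],
    [0.0198,-0.0497,0,0,0,0],
    [0.0198,-0.0497,0,0,0,0],
    [0.0198,-0.0497,0,0,0,0],
    [0.0198,-0.0497,0,0,0,0],
    [0.0198,-0.0497,0,0,0,0],
    [0,0,0,0,0,0]
  ]
}}

```text
time: 14.2
position: [0.5992, -0.2631, 0.2926]
tool_rot: [0.018, 1.0, -0.001, 0.001]
ft_force: [-0.2, -0.4, -0.7]
grip_width: 0.058
grip_force: 15.0
```

>>> {"op": "step_arm", "data": {
  "rows": [
    [0,0,0,0,0,0],
    [0,0,0,0,0,0],
    [0,0,0,0,0,0]
  ]
}}

```text
time: 14.58
position: [0.5983, -0.2576, 0.2941]
tool_rot: [0.015, 1.0, 0.0, -0.0]
ft_force: [0.5, 0.4, -0.9]
grip_width: 0.0579
grip_force: 15.0
```

```bash
python3 -c "
from h import *
pose()"
```

```text
t 14.57 pos [ 0.5983 -0.2576  0.2941] yaw_y 88.3 zaxis [-9.e-04  6.e-04 -1.e+00] w 0.0579 f 15.0 [ 0.5  0.4 -0.9]
```

>>> {"op": "step_arm", "data": {
  "rows": [
    [0.0005,-0.001,-0.02,0,0,0],
    [0,0,-0.025,0,0,0],
    [0,0,-0.02,0,0,0],
    [0,0,-0.01,0,0,0],
    [0,0,-0.002,0,0,0],
    [0,0,0,0,0,0],
    [0,0,0,0,0,0]
  ]
}}

```text
time: 15.45
position: [0.5993, -0.2602, 0.2181]
tool_rot: [0.016, 1.0, -0.0, 0.001]
ft_force: [0.6, -0.5, -0.6]
grip_width: 0.0577
grip_force: 15.0
```

>>> {"op": "step_arm", "data": {
  "rows": [
    [0,0.001,-0.002,0,0,0],
    [0,0,-0.0015,0,0,0],
    [0,0,0,0,0,0]
  ]
}}

```text
time: 15.82
position: [0.599, -0.259, 0.2143]
tool_rot: [0.016, 1.0, -0.0, 0.0]
ft_force: [-1.4, 1.0, 3.4]
grip_width: 0.0585
grip_force: 15.0
```

```bash
python3 - <<'E'
from h import *
pose();c=snap('side');p=c['pixels'][200:310,260:370];cv2.imwrite('pics/s2.png',cv2.resize(p,None,fx=5,fy=5,interpolation=2))
E
```

```text
t 15.82 pos [ 0.599  -0.259   0.2143] yaw_y 88.21 zaxis [ 3.e-04 -1.e-04 -1.e+00] w 0.0585 f 15.0 [-1.4  1.   3.4]
```

View pics/s2.png

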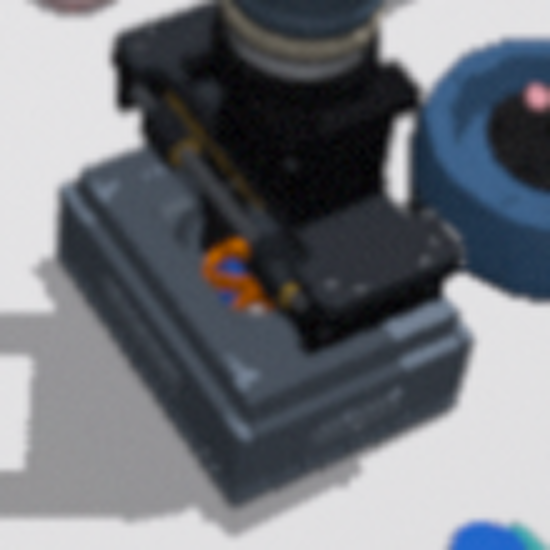

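The crop shows the spacer in the well on the blue disc, pushing back with 3.4 N, so I release it and go to the pink dish.

>>> {"op": "step_arm", "data": {
  "rows": [
    [0,0,0,0,0,0],
    [0,0,0,0,0,0],
    [0,0,0,0,0,0],
    [0,0,0.02,0,0,0],
    [0,0,0.03,0,0,0],
    [0,0,0.04,0,0,0]
  ],
  "jaw": 0.087,
  "squeeze": 8
}}

```text
time: 16.62
position: [0.5988, -0.2589, 0.3051]
tool_rot: [0.016, 1.0, 0.0, -0.0]
ft_force: [1.2, 0.2, 0.1]
grip_width: 0.0865
grip_force: 0.0
```

>>> {"op": "step_arm", "data": {
  "rows": [
    [0.0092,0.0445,0,0,0,0],
    [0.0092,0.0445,0,0,0,0],
    [0.0092,0.0445,0,0,0,0],
    [0.0092,0.0445,0,0,0,0],
    [0.0092,0.0445,0,0,0,0],
    [0.0092,0.0445,0,0,0,0],
    [0,0,0,0,0,0],
    [0,0,0,0,0,0],
    [0,0,0,0,0,0]
  ]
}}

```text
time: 17.75
position: [0.6541, 0.0067, 0.3042]
tool_rot: [0.016, 1.0, -0.0, 0.0]
ft_force: [0.2, -0.4, 0.1]
grip_width: 0.0869
grip_force: 0.0
```

```bash
python3 -c "
from h import *
pose();look(.654,.008,.015);stack()"
```

```text
t 17.75 pos [0.6541 0.0067 0.3042] yaw_y 88.12 zaxis [ 4.e-04 -4.e-04 -1.e+00] w 0.0869 f 0.0 [ 0.2 -0.4  0.1]
circ 3172 ((0.6540009379386902, 0.00877975020557642), 0.03010794147849083) z 0.016129783493288335
stack z [0.02969208 0.03825657 0.04270317]
slope [-0.0215332  -0.04642575]
```

>>> {"op": "step_arm", "data": {
  "rows": [
    [0,0.002,-0.03,0,0,0],
    [0,0,-0.04,0,0,0],
    [0,0,-0.03,0,0,0],
    [0,0,-0.013,0,0,0],
    [0,0,0,0,0,0],
    [0,0,0,0,0,0]
  ]
}}

```text
time: 18.6
position: [0.6548, 0.0097, 0.1921]
tool_rot: [0.016, 1.0, -0.0, 0.001]
ft_force: [0.4, 0.5, -0.2]
grip_width: 0.0866
grip_force: 0.0
```

```bash
python3 -c "
from h import *
pose()"
```

```text
t 18.6 pos [0.6548 0.0097 0.1921] yaw_y 88.19 zaxis [ 2.5e-03 -4.0e-04 -1.0e+00] w 0.0866 f 0.0 [ 0.4  0.5 -0.2]
```

>>> {"op": "step_arm", "data": {
  "rows": [
    [-0.0005,-0.0005,-0.005,0,0,0],
    [0,0,0,0,0,0],
    [0,0,0,0,0,0]
  ]
}}

```text
time: 18.98
position: [0.6537, 0.0095, 0.1861]
tool_rot: [0.016, 1.0, -0.0, 0.0]
ft_force: [0.0, -0.5, 0.3]
grip_width: 0.0871
grip_force: 0.0
```

>>> {"op": "step_arm", "data": {
  "rows": [
    [0,0,0,0,0,0],
    [0,0,0,0,0,0],
    [0,0,0,0,0,0],
    [0,0,0,0,0,0]
  ],
  "jaw": 0.05
}}

```text
time: 19.48
position: [0.6537, 0.0095, 0.1858]
tool_rot: [0.016, 1.0, 0.0, -0.0]
ft_force: [0.7, -0.3, -0.0]
grip_width: 0.0585
grip_force: 8.0
```

>>> {"op": "step_arm", "data": {
  "rows": [
    [0,0,0.02,0,0,0],
    [0,0,0.03,0,0,0],
    [0,0,0.03,0,0,0],
    [0,0,0.03,0,0,0],
    [0,0,0,0,0,0]
  ]
}}

```text
time: 20.1
position: [0.6547, 0.0094, 0.3]
tool_rot: [0.016, 1.0, -0.001, 0.004]
ft_force: [0.3, 0.5, -0.7]
grip_width: 0.0585
grip_force: 8.0
```

>>> {"op": "step_arm", "data": {
  "rows": [
    [-0.0092,-0.0447,0,0,0,0],
    [-0.0092,-0.0447,0,0,0,0],
    [-0.0092,-0.0447,0,0,0,0],
    [-0.0092,-0.0447,0,0,0,0],
    [-0.0092,-0.0447,0,0,0,0],
    [-0.0092,-0.0447,0,0,0,0],
    [0,0,0,0,0,0],
    [0,0,0,0,0,0],
    [0,0,0,0,0,0]
  ]
}}

```text
time: 21.22
position: [0.5985, -0.2573, 0.2954]
tool_rot: [0.015, 1.0, 0.0, -0.0]
ft_force: [0.5, 0.8, -0.5]
grip_width: 0.0584
grip_force: 8.0
```

```bash
python3 -c "
from h import *
pose()"
```

```text
t 21.23 pos [ 0.5985 -0.2573  0.2954] yaw_y 88.3 zaxis [-1.e-03  9.e-04 -1.e+00] w 0.0584 f 8.0 [ 0.5  0.8 -0.5]
```

>>> {"op": "step_arm", "data": {
  "rows": [
    [0.0005,-0.001,-0.02,0,0,0],
    [0,0,-0.02,0,0,0],
    [0,0,-0.015,0,0,0],
    [0,0,-0.01,0,0,0],
    [0,0,-0.002,0,0,0],
    [0,0,0,0,0,0],
    [0,0,0,0,0,0]
  ]
}}

```text
time: 22.1
position: [0.5992, -0.2599, 0.2295]
tool_rot: [0.016, 1.0, -0.0, 0.001]
ft_force: [-0.1, 0.3, 0.4]
grip_width: 0.0584
grip_force: 8.0
```

>>> {"op": "step_arm", "data": {
  "rows": [
    [0,0.001,-0.0015,0,0,0],
    [0,0,-0.0012,0,0,0],
    [0,0,0,0,0,0],
    [0,0,0,0,0,0]
  ]
}}

```text
time: 22.6
position: [0.599, -0.2587, 0.2261]
tool_rot: [0.016, 1.0, -0.0, 0.0]
ft_force: [-0.5, 0.8, -0.7]
grip_width: 0.0588
grip_force: 8.0
```

>>> {"op": "step_arm", "data": {
  "rows": [
    [0,0,-0.0006,0,0,0],
    [0,0,0,0,0,0]
  ]
}}

```text
time: 22.85
position: [0.599, -0.2587, 0.2257]
tool_rot: [0.016, 1.0, -0.0, 0.0]
ft_force: [-0.6, 0.0, 1.6]
grip_width: 0.0586
grip_force: 8.0
```

>>> {"op": "step_arm", "data": {
  "rows": [
    [0,0,0,0,0,0],
    [0,0,0,0,0,0],
    [0,0,0,0,0,0],
    [0,0,0.02,0,0,0],
    [0,0,0.03,0,0,0],
    [0,0,0.03,0,0,0]
  ],
  "jaw": 0.087
}}

```text
time: 23.6
position: [0.5991, -0.2588, 0.3076]
tool_rot: [0.016, 1.0, -0.0, 0.0]
ft_force: [-0.7, -0.3, 0.1]
grip_width: 0.0866
grip_force: 0.0
```

>>> {"op": "step_arm", "data": {
  "rows": [
    [-0.04,0,0,0,0,0],
    [-0.04,0,0,0,0,0],
    [-0.04,0,0,0,0,0],
    [-0.04,0,0,0,0,0],
    [-0.041,0.002,0,0,0,0],
    [0,0,0,0,0,0],
    [0,0,0,0,0,0],
    [0,0,0,0,0,0]
  ]
}}

```text
time: 24.6
position: [0.3991, -0.2572, 0.306]
tool_rot: [0.015, 1.0, -0.001, 0.001]
ft_force: [0.1, 0.3, -0.4]
grip_width: 0.0872
grip_force: 0.0
```

```bash
python3 -c "
from h import *
pose();look(.398,-.2565,.015);stack()"
```

```text
t 24.6 pos [ 0.3991 -0.2572  0.306 ] yaw_y 88.25 zaxis [ 0.0019 -0.0019 -1.    ] w 0.0872 f 0.0 [ 0.1  0.3 -0.4]
circ 3148 ((0.3974054753780365, -0.2559128403663635), 0.030154258012771606) z 0.016143412516630956
stack z [0.05345148 0.05569088 0.05837644]
slope [-0.00294427  0.00775871]
```

>>> {"op": "step_arm", "data": {
  "rows": [
    [-0.001,0.001,-0.03,0,0,0],
    [0,0,-0.04,0,0,0],
    [0,0,-0.03,0,0,0],
    [0,0,-0.014,0,0,0],
    [0,0,0,0,0,0],
    [0,0,0,0,0,0],
    [0,0,0,0,0,0]
  ]
}}

```text
time: 25.58
position: [0.3973, -0.2559, 0.1925]
tool_rot: [0.016, 1.0, -0.001, 0.001]
ft_force: [0.3, -0.7, 1.0]
grip_width: 0.0868
grip_force: 0.0
```

>>> {"op": "step_arm", "data": {
  "rows": [
    [0,0,-0.0055,0,0,0],
    [0,0,0,0,0,0],
    [0,0,0,0,0,0]
  ]
}}

```text
time: 25.95
position: [0.3969, -0.2557, 0.186]
tool_rot: [0.016, 1.0, 0.0, -0.0]
ft_force: [-0.4, 0.0, -0.2]
grip_width: 0.0868
grip_force: 0.0
```

>>> {"op": "step_arm", "data": {
  "rows": [
    [0,0,0,0,0,0],
    [0,0,0,0,0,0],
    [0,0,0,0,0,0],
    [0,0,0,0,0,0]
  ],
  "jaw": 0.05
}}

```text
time: 26.45
position: [0.397, -0.2557, 0.186]
tool_rot: [0.016, 1.0, -0.0, 0.0]
ft_force: [-0.4, 0.0, -0.6]
grip_width: 0.0582
grip_force: 8.0
```

>>> {"op": "step_arm", "data": {
  "rows": [
    [0,0,0.02,0,0,0],
    [0,0,0.03,0,0,0],
    [0,0,0.03,0,0,0],
    [0,0,0.04,0,0,0],
    [0,0,0,0,0,0]
  ]
}}

```text
time: 27.08
position: [0.3975, -0.2562, 0.3084]
tool_rot: [0.016, 1.0, -0.002, 0.002]
ft_force: [0.1, -0.3, -0.6]
grip_width: 0.0582
grip_force: 8.0
```

>>> {"op": "step_arm", "data": {
  "rows": [
    [0.04,0,0,0,0,0],
    [0.04,0,0,0,0,0],
    [0.04,-0.001,0,0,0,0],
    [0.04,-0.001,0,0,0,0],
    [0.041,-0.001,0,0,0,0],
    [0,0,0,0,0,0],
    [0,0,0,0,0,0],
    [0,0,0,0,0,0]
  ]
}}

```text
time: 28.08
position: [0.5967, -0.2586, 0.3051]
tool_rot: [0.016, 1.0, 0.001, -0.001]
ft_force: [0.2, -0.8, 0.3]
grip_width: 0.058
grip_force: 8.0
```

```bash
python3 -c "
from h import *
pose()"
```

```text
t 28.07 pos [ 0.5967 -0.2586  0.3051] yaw_y 88.17 zaxis [-0.0024  0.0014 -1.    ] w 0.058 f 8.0 [ 0.2 -0.8  0.3]
```

>>> {"op": "step_arm", "data": {
  "rows": [
    [0.001,0,-0.02,0,0,0],
    [0,0,-0.02,0,0,0],
    [0,0,-0.012,0,0,0],
    [0,0,-0.008,0,0,0],
    [0,0,0,0,0,0],
    [0,0,0,0,0,0],
    [0,0,0,0,0,0]
  ]
}}

```text
time: 28.95
position: [0.5992, -0.2588, 0.2467]
tool_rot: [0.016, 1.0, -0.0, 0.001]
ft_force: [-0.1, -0.5, -0.3]
grip_width: 0.0582
grip_force: 8.0
```

>>> {"op": "step_arm", "data": {
  "rows": [
    [0,0,-0.003,0,0,0],
    [0,0,-0.002,0,0,0],
    [0,0,-0.0005,0,0,0],
    [0,0,0,0,0,0],
    [0,0,0,0,0,0]
  ]
}}

```text
time: 29.58
position: [0.599, -0.2587, 0.2409]
tool_rot: [0.016, 1.0, -0.0, 0.0]
ft_force: [-0.9, 1.1, 4.4]
grip_width: 0.0583
grip_force: 8.0
```

>>> {"op": "step_arm", "data": {
  "rows": [
    [0,0,0,0,0,0],
    [0,0,0,0,0,0],
    [0,0,0,0,0,0],
    [0,0,0.02,0,0,0],
    [0,0,0.03,0,0,0],
    [0,0,0.02,0,0,0],
    [0,0,0,0,0,0]
  ],
  "jaw": 0.087,
  "squeeze": 40
}}

```text
time: 30.45
position: [0.5997, -0.2591, 0.3137]
tool_rot: [0.016, 1.0, -0.002, 0.003]
ft_force: [0.3, -0.7, -0.4]
grip_width: 0.0873
grip_force: 0.0
```

>>> {"op": "step_arm", "data": {
  "rows": [
    [-0.001,0.0556,0,0,0,2.1],
    [-0.001,0.0556,0,0,0,2.1],
    [-0.001,0.0556,0,0,0,2.1],
    [-0.001,0.0556,0,0,0,2.1],
    [-0.001,0.0556,0,0,0,2.1],
    [-0.001,0.0556,0,0,0,2.1],
    [-0.001,0.0556,0,0,0,2.1],
    [-0.001,0.0556,0,0,0,2.1],
    [-0.001,0.0556,0,0,0,2.2],
    [0,0,0,0,0,0],
    [0,0,0,0,0,0],
    [0,0,0,0,0,0]
  ]
}}

```text
time: 31.95
position: [0.5901, 0.2403, 0.3101]
tool_rot: [-0.149, 0.989, -0.0, -0.0]
ft_force: [0.6, 0.6, 0.7]
grip_width: 0.0869
grip_force: 0.0
```

```bash
python3 - <<'E'
from h import *
pose();stack();c=snap('wrist');W=cloud(c);cv2.imwrite('pics/w3.png',c['pixels'])
for z0,z1 in [(.012,.03),(.04,.055)]:
    m=(abs(W[...,0]-.59)<.12)&(abs(W[...,1]-.24)<.12)&(W[...,2]>z0)&(W[...,2]<z1)
    print(m.sum(),cv2.minAreaRect(W[m][:,:2].astype(np.float32)),np.median(W[m][:,2]))
E
```

```text
t 31.95 pos [0.5901 0.2403 0.3101] yaw_y 107.1 zaxis [-8.e-04 -5.e-04 -1.e+00] w 0.0869 f 0.0 [0.6 0.6 0.7]
stack z [0.06794323 0.07074517 0.07325936]
slope [-0.00082639  0.0141762 ]
22475 ((0.5913248062133789, 0.24430088698863983), (0.13159723579883575, 0.17600837349891663), 18.056594848632812) 0.02114916091221397
1427 ((0.5908267498016357, 0.24453036487102509), (0.06860771030187607, 0.01603204756975174), 18.071117401123047) 0.0486971934364277
```

View pics/w3.png

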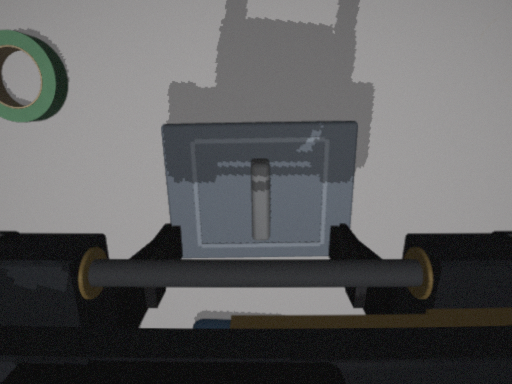

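The picture shows the lid with its handle (260,200), clear of everything; the fit gives (0.591, 0.2444), yaw 18.06°.

>>> {"op": "step_arm", "data": {
  "rows": [
    [0.001,0.004,-0.03,0,0,0.9],
    [0,0,-0.04,0,0,0],
    [0,0,-0.02,0,0,0],
    [0,0,-0.007,0,0,0],
    [0,0,0,0,0,0],
    [0,0,0,0,0,0],
    [0,0,0,0,0,0]
  ],
  "jaw": 0.06
}}

```text
time: 32.92
position: [0.5913, 0.2458, 0.2147]
tool_rot: [-0.157, 0.988, 0.0, 0.001]
ft_force: [-0.1, -0.0, 0.9]
grip_width: 0.0599
grip_force: 0.0
```

```bash
python3 -c "
from h import *
pose()"
```

```text
t 32.92 pos [0.5913 0.2458 0.2147] yaw_y 108.12 zaxis [ 2.2e-03  5.0e-04 -1.0e+00] w 0.0599 f 0.0 [-0.1 -0.   0.9]
```

>>> {"op": "step_arm", "data": {
  "rows": [
    [0,-0.001,-0.0075,0,0,0],
    [0,0,0,0,0,0],
    [0,0,0,0,0,0]
  ]
}}

```text
time: 33.3
position: [0.5909, 0.2447, 0.2058]
tool_rot: [-0.157, 0.988, -0.0, -0.0]
ft_force: [-0.0, 0.7, 0.0]
grip_width: 0.06
grip_force: 0.0
```

>>> {"op": "step_arm", "data": {
  "rows": [
    [0,0,0,0,0,0],
    [0,0,0,0,0,0],
    [0,0,0,0,0,0],
    [0,0,0,0,0,0],
    [0,0,0,0,0,0],
    [0,0,0,0,0,0]
  ],
  "jaw": 0.005
}}

```text
time: 34.05
position: [0.591, 0.2447, 0.206]
tool_rot: [-0.157, 0.988, 0.0, 0.0]
ft_force: [-0.1, 0.3, 0.5]
grip_width: 0.0153
grip_force: 40.0
```

>>> {"op": "step_arm", "data": {
  "rows": [
    [0,0,0.02,0,0,0],
    [0,0,0.04,0,0,0],
    [0,0,0.05,0,0,0],
    [0,0,0.04,0,0,0],
    [0,0,0,0,0,0],
    [0,0,0,0,0,0],
    [0,0,0,0,0,0]
  ]
}}

```text
time: 34.92
position: [0.5902, 0.2445, 0.354]
tool_rot: [-0.157, 0.988, -0.0, -0.002]
ft_force: [-0.4, -0.1, -1.6]
grip_width: 0.0154
grip_force: 40.0
```

```bash
python3 -c "
from h import *
pose()"
```

```text
t 34.92 pos [0.5902 0.2445 0.354 ] yaw_y 108.11 zaxis [-4.2e-03 -9.0e-04 -1.0e+00] w 0.0154 f 40.0 [-0.4 -0.1 -1.6]
```

>>> {"op": "step_arm", "data": {
  "rows": [
    [0.0008,-0.0503,0,0,0,-2],
    [0.0008,-0.0503,0,0,0,-2],
    [0.0008,-0.0503,0,0,0,-2],
    [0.0008,-0.0503,0,0,0,-2],
    [0.0008,-0.0503,0,0,0,-2],
    [0.0008,-0.0503,0,0,0,-2],
    [0.0008,-0.0503,0,0,0,-2],
    [0.0008,-0.0503,0,0,0,-2],
    [0.0008,-0.0503,0,0,0,-2],
    [0.0008,-0.0506,0,0,0,-1.8],
    [0,0,0,0,0,0],
    [0,0,0,0,0,0]
  ]
}}

```text
time: 36.42
position: [0.5984, -0.2584, 0.3542]
tool_rot: [0.015, 1.0, 0.001, -0.002]
ft_force: [-0.2, 1.1, -2.6]
grip_width: 0.0154
grip_force: 40.0
```

>>> {"op": "step_arm", "data": {
  "rows": [
    [0,0,0,0,0,0],
    [0,0,0,0,0,0]
  ]
}}

```text
time: 36.67
position: [0.5991, -0.2572, 0.3558]
tool_rot: [0.014, 1.0, 0.0, -0.0]
ft_force: [-0.2, -0.1, -2.0]
grip_width: 0.0157
grip_force: 40.0
```

```bash
python3 - <<'E'
from h import *
pose();c=snap('side');W=cloud(c)
p=c['pixels'][140:320,220:400];cv2.imwrite('pics/s3.png',cv2.resize(p,None,fx=3,fy=3,interpolation=2))
m=(abs(W[...,0]-.599)<.08)&(abs(W[...,1]+.2586)<.1)&(W[...,2]>.15)&(W[...,2]<.185)
P=W[m];print(len(P),cv2.minAreaRect(P[:,:2].astype(np.float32)),np.percentile(P[:,2],[2,50,98]))
q=P[P[:,2]>np.percentile(P[:,2],30)];print(np.linalg.lstsq(np.c_[q[:,:2],np.ones(len(q))],q[:,2],rcond=None)[0])
E
```

```text
t 36.67 pos [ 0.5991 -0.2572  0.3558] yaw_y 88.42 zaxis [-6.e-04  5.e-04 -1.e+00] w 0.0157 f 40.0 [-0.2 -0.1 -2. ]
2785 ((0.59900963306427, -0.25747114419937134), (0.1779625564813614, 0.13285356760025024), 88.92382049560547) [0.15274893 0.16974907 0.17374314]
[-0.00037514 -0.00459481  0.16966787]
```

View pics/s3.png

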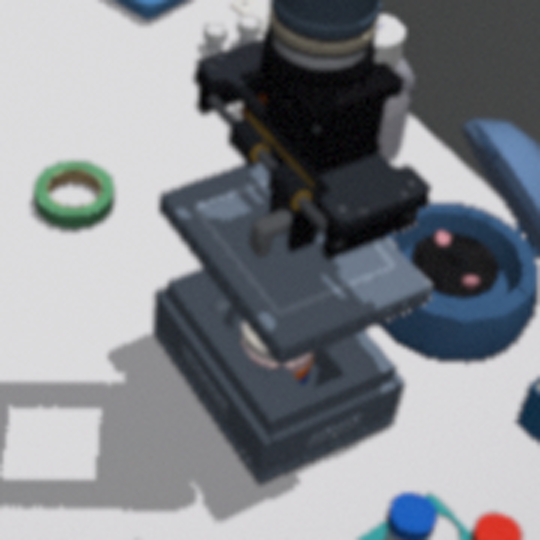

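The lid hangs level and in line above the shipper, with the stack showing in the well.

>>> {"op": "step_arm", "data": {
  "rows": [
    [0,-0.001,-0.02,0,0,0],
    [0,0,-0.03,0,0,0],
    [0,0,-0.015,0,0,0],
    [0,0,-0.008,0,0,0],
    [0,0,0,0,0,0],
    [0,0,0,0,0,0],
    [0,0,0,0,0,0]
  ]
}}

```text
time: 37.6
position: [0.5992, -0.2598, 0.284]
tool_rot: [0.015, 1.0, -0.001, 0.001]
ft_force: [0.0, 0.5, -2.2]
grip_width: 0.0153
grip_force: 40.0
```

```bash
python3 -c "
from h import *
pose()"
```

```text
t 37.6 pos [ 0.5992 -0.2598  0.284 ] yaw_y 88.31 zaxis [ 0.0016 -0.0011 -1.    ] w 0.0153 f 40.0 [ 0.   0.5 -2.2]
```

>>> {"op": "step_arm", "data": {
  "rows": [
    [0,0.001,-0.004,0,0,0],
    [0,0,-0.004,0,0,0],
    [0,0,-0.003,0,0,0],
    [0,0,-0.002,0,0,0],
    [0,0,0,0,0,0],
    [0,0,0,0,0,0]
  ]
}}

```text
time: 38.35
position: [0.599, -0.2586, 0.27]
tool_rot: [0.015, 1.0, -0.0, 0.0]
ft_force: [-0.6, 0.6, -2.7]
grip_width: 0.0157
grip_force: 40.0
```

>>> {"op": "step_arm", "data": {
  "rows": [
    [0,0,-0.0015,0,0,0],
    [0,0,0,0,0,0],
    [0,0,0,0,0,0]
  ]
}}

```text
time: 38.72
position: [0.599, -0.2586, 0.2685]
tool_rot: [0.015, 1.0, -0.0, 0.0]
ft_force: [-0.7, 0.3, -1.8]
grip_width: 0.0155
grip_force: 40.0
```

>>> {"op": "step_arm", "data": {
  "rows": [
    [0,0,-0.0008,0,0,0],
    [0,0,0,0,0,0],
    [0,0,0,0,0,0]
  ]
}}

```text
time: 39.1
position: [0.599, -0.2586, 0.268]
tool_rot: [0.015, 1.0, -0.0, 0.0]
ft_force: [-0.6, -0.5, 1.1]
grip_width: 0.0157
grip_force: 40.0
```

>>> {"op": "step_arm", "data": {
  "rows": [
    [0,0,0,0,0,0],
    [0,0,0,0,0,0],
    [0,0,0,0,0,0],
    [0,0,0,0,0,0]
  ],
  "jaw": 0.06
}}

```text
time: 39.6
position: [0.599, -0.2586, 0.2676]
tool_rot: [0.015, 1.0, 0.0, 0.0]
ft_force: [-0.2, 0.5, -0.0]
grip_width: 0.0478
grip_force: 0.0
```

>>> {"op": "step_arm", "data": {
  "rows": [
    [0,0,0.02,0,0,0],
    [0,0,0.04,0,0,0],
    [0,0,0.05,0,0,0],
    [-0.02,0,0.03,0,0,0],
    [-0.04,0.04,0,0,0,0],
    [-0.04,0.04,0,0,0,0],
    [-0.04,0.04,0,0,0,0],
    [0,0,0,0,0,0],
    [0,0,0,0,0,0]
  ]
}}

```text
time: 40.72
position: [0.4596, -0.1389, 0.4083]
tool_rot: [0.015, 1.0, -0.001, 0.001]
ft_force: [-0.0, 0.1, 0.4]
grip_width: 0.0599
grip_force: 0.0
```

```bash
python3 - <<'E'
from h import *
pose();
for n in ['side','scene']:
    c=snap(n);W=cloud(c)
    m=(abs(W[...,0]-.599)<.072)&(abs(W[...,1]+.2586)<.1)&(W[...,2]>.072)&(W[...,2]<.088)
    P=W[m];print(n,len(P),cv2.minAreaRect(P[:,:2].astype(np.float32)),np.percentile(P[:,2],[2,50,98]))
    print(np.linalg.lstsq(np.c_[P[:,:2],np.ones(len(P))],P[:,2],rcond=None)[0])
    p=c['pixels'][140:320,220:440];cv2.imwrite(f'pics/{n}4.png',cv2.resize(p,None,fx=3,fy=3,interpolation=2))
E
```

```text
t 40.73 pos [ 0.4596 -0.1389  0.4083] yaw_y 88.33 zaxis [ 0.0024 -0.0016 -1.    ] w 0.0599 f 0.0 [-0.   0.1  0.4]
side 2977 ((0.5997028350830078, -0.2583675980567932), (0.17837092280387878, 0.13363666832447052), 88.00798034667969) [0.07437784 0.0822552  0.08557768]
[0.00714356 0.00394285 0.07881373]
scene 2943 ((0.5991027355194092, -0.2599068880081177), (0.17710688710212708, 0.1335335373878479), 88.27162170410156) [0.07315935 0.08084784 0.08277593]
[0.01683998 0.00539226 0.07195712]
```

View pics/scene4.png

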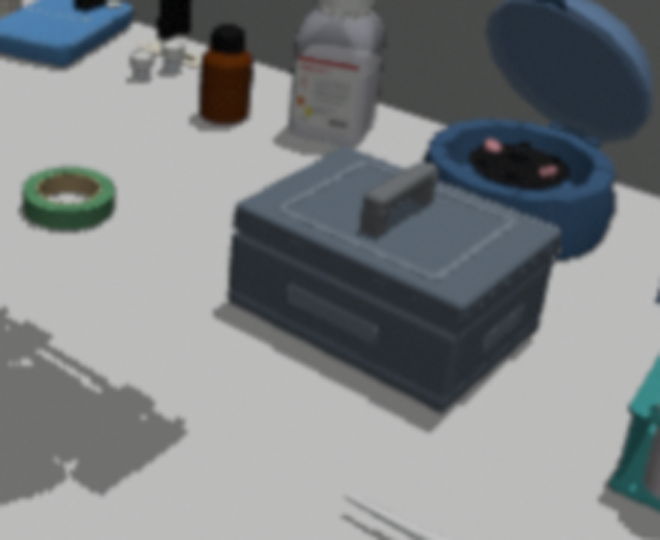

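The lid sits fully down and level (top at 82 mm, centred, yaw 88.2°), and the bottle and tape have not moved, so I hand in.

```bash
python3 -c "
from h import *
print(hand_in())"
```

```text
the job is handed in; nothing more can be done
None
```

I handed in the packed shipper: disc, spacer, pink dish and cream dish are stacked flat in the well with the lid fully down. My last pictures show the lid level and centred, with the bottle and tape where they were, but the hand-in returned no verdict.

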